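# Thread the guide rod of a tube-capping press

## Robot

A 6-joint arm with a two-finger parallel gripper is mounted at the origin on the work surface. World frame = base frame: x ahead of the robot, y to its left, z up, the work surface at z = 0. Lengths are in m, angles in degrees, forces in N, time in s.
With the tool pointing down it reaches from about 0.3 to 0.75 m from the base axis. Payload 8.5 kg.
Tool frame: the origin (TCP) lies at the very end of the fingers, on their centre line; the grasp point (between the pads) lies 19 mm behind it (env.pinch_z is the distance from the TCP to the grasp point, in m); z points along the fingers, y is the line along which they close (so a half turn about z gives the same grasp; the last joint's range is limited). The gripper opens to 85 mm and grips with 20 to 120 N. Pads are 22 mm wide; open, the fingers measure 114 mm over their backs; the gripper's body (76 mm by 85 mm) begins 54 mm behind the grasp point. The pads swing forward as they close: fully open they stand 13 mm farther back than shut.
Start: joints at [-86.534, 21.807, 74.336, -0, 83.858, -12.336], TCP at [0.15, -0.529, 0.231] pointing down, gripper open.
Joint ranges: [-178.18, 178.18], [-50.72, 133.34], [12.68, 142.11], [-81.47, 261.47], [9.98, 163.14], [-165.26, 165.26]. Speed limits (degrees/s): [136.94, 136.94, 180, 180, 180, 180].

## Interface

Orientations are given as a 3x3 rotation matrix whose columns are the frame's x, y, z axes.
In Python, from rig import env, viewer gives the robot as it stands.
- The arm moves only by the tool drive_tool, never from a script. Its argument "series" is a list of rows, each a list of 3 entries, a list of its own where there are three numbers: the shift along the tool's x, y, z in m, then the turn about the tool's z in degrees, then the finger opening in m, from 0 to 0.0854. A call has 1 to 20 rows; each row is the pose to reach, as a shift and turn from the pose commanded when the call began, along the tool's axes at that moment; what a row does not reach only later rows make up. A row lasts 1/10 s, in which the tool goes at most 50 mm and 8.59 degrees, less where a joint would pass 70% of its speed; a pose out of reach is approached as far as the arm can. A call with a gripper value outside its range is refused whole. The fingers move at their own pace and stop on an object; "newtons" is the grip in N (left out, the last holds). Time passes only in rows, so rows that repeat a pose let the fingers close. It gives the time, the measured TCP pose, the force, the opening and the grip force at its end, in the units of the state.
- env.observe(): the state, without advancing time (a new reading comes with each control period).
- viewer.get_image(name): name is "scene" or "top" or "wrist"; returns a dict with "img" (400x640x3 uint8, red, green, blue), "depth" (400x640 float32, m along the optical axis (not along the pixel's ray), 0 where there is no reading), "camera_matrix" (3x3 intrinsics, pixels), "rvec" (rotation vector, rad) and "tvec" (3), from world to camera coordinates, as OpenCV has them. Camera axes: x right, y down, z forward; pixel columns grow to the right and rows downward; lengths in m; the calibration is good to about 2 mm. A picture is of the moment at which its call begins.
- env.close_job(): hands the job in; it is judged then, once.
The state is a dict: "time_s": time; "q": joint angles; "qvel": joint speeds; "joint_efforts": joint torques, N m; "position": TCP position; "tool_rot": TCP orientation; "ft_force": force on the tool from outside, world axes, zero at the start; "wrist_torque": the same for the moment, N m; "grip_width": finger opening in m; "gripper_force": force on a finger pad.
Only numpy, scipy, OpenCV 4.12 (cv2) and the standard library are available. Lean on these libraries where they do the work, as an engineer would, in place of code of your own. Each camera call takes 0.05 s, during which the arm holds its last target. There are 200 camera calls.

## Task

Pull the steel guide rod with the blue knob up out of the white tube rack and lower it, knob up, through the upper brass bushing of the press and then on through the lower one, until its tapered nose is fully out below the lower bushing but does not touch the base plate. Finish while holding it there, still gripped and motionless, so that I can tighten the clamp screw: do not let go of it. Leave the purple-capped sample tubes in the rack and the other things on the bench where they stand.

Things in the scene. Friction and masses are not known exactly. Their poses are not given: they have to be found in the camera images.
- rod_knob (a point): Guide rod, 160 mm long, about 140 g, upright in a rack hole: steel shank 12 mm in diameter, 130 mm long, and on top a round blue knob, 22 mm in diameter, 30 mm tall, with a black line round it. This point is the knob's centre, 145 mm above the rod's lower end and about 157 mm above the work surface. z points from the lower end to the knob. No tube reaches as high.
- rod_tip (a point): The lower end of the same rod, on its axis: a flat end 8 mm in diameter that widens over 8 mm to the 12 mm shank (the tapered nose). The rack hole hides it at the start. z as for the knob.
- upper_bushing (a point): Upper brass bushing of the press: centre of its round mouth, level with its top face, 140 mm above the work surface. The bushing is 16 mm tall; its bore is vertical, 16 mm in diameter, flared to about 22 mm at the top over 4 mm.
- press: Tube-capping press, fixed to the bench; origin on the common axis of both bushings at the work surface, z up. Blue base plate 100 (x) x 150 (y) mm, 12 mm thick; white column 50 x 36 mm, its near face 62 mm from the bushing axis towards -y; two white arms, 26 mm wide, run from it to the bushings. Column 136 mm tall; nothing of it higher than 140 mm.
- lower_bushing (a point): Lower brass bushing of the press, alike and exactly in line below the upper one: centre of its mouth, level with its top face, 80 mm above the work surface; its underside is 64 mm above the surface, so 52 mm above the base plate's top.
- rack_top (a point): White foam tube rack, fixed, 150 mm (x) x 110 mm (y) x 45 mm tall: centre of its top face. Six round holes, 15 mm wide and 33 mm deep, at x = -50, 0, 50 mm and y = -28, 28 mm; the rod and the three tubes stand in four of them, in any order.
- tube1_mid (a point): Glass sample tube with a purple cap, 13 mm in diameter (cap 17 mm), 78 mm tall, standing in a rack hole, its cap top 90 mm above the work surface; this point is half-way up it. Leave it alone.
- tube2_mid (a point): Glass sample tube with a purple cap, 13 mm in diameter (cap 17 mm), 78 mm tall, standing in a rack hole, its cap top 90 mm above the work surface; this point is half-way up it. Leave it alone.
- tube3_mid (a point): Glass sample tube with a purple cap, 13 mm in diameter (cap 17 mm), 78 mm tall, standing in a rack hole, its cap top 90 mm above the work surface; this point is half-way up it. Leave it alone.
- bottle_mid (a point): White plastic bottle, 40 mm in diameter, 100 mm tall, standing on the bench to the right; point at half its height. Leave it alone.
- tip_box_mid (a point): Closed blue and clear box of pipette tips, 120 x 85 x 78 mm, on the bench to the left; its centre. Leave it alone.
- marker_mid (a point): Grey marker pen, 13 mm thick, 130 mm long along x, lying on the bench to the left; its centre. Leave it alone.

How it is judged:
By the outcome, as a careful person would: the job done as asked, in the order asked, and still so for the second after the job is handed in, while the arm keeps its last pose, push and grip.
It also fails if it takes over 58 s, if anything falls off the work surface, if the arm or the gripper's body presses on something with over 40 N, if the wrist force passes 120 N, or if a joint passes its speed limit or range.

## Working session

There is one attempt and no reset: what is moved stays moved. The work goes in short steps, Python scripts to look and compute and a tool call to move; the robot and the scene stay as the last step left them, time stands still between calls to the robot, and variables do not carry over. Pictures are saved under pics/ and viewed, at most 10 in all, crops included, and the job is handed in when it is done.

Besides the shell and the picture viewer there is one more tool, called after ">>>" as name(argument=value, ...) on one line, values as JSON. drive_tool: Moves the arm, as the interface text tells. Its arguments: {"type":"object","properties":{"series":{"type":"array"},"newtons":{"type":"number"}},"required":["series"]}

```bash
mkdir -p pics; cat > h.py <<'E'
import numpy as np, cv2
from rig import env, viewer
def shot(name, fn=None):
    d=viewer.get_image(name); np.savez('/tmp/%s.npz'%(fn or name),**d)
    if fn: cv2.imwrite('pics/%s.png'%fn, d['img'][:,:,::-1])
    return d
def world(d,u,v,z=None):
    """pixel -> world by depth, or by plane height z"""
    R=cv2.Rodrigues(np.array(d['rvec']))[0]; t=np.array(d['tvec']).ravel(); K=d['camera_matrix']
    r=np.linalg.solve(K,[u,v,1.]); c=-R.T@t; w=R.T@r
    s=d['depth'][int(round(v)),int(round(u))] if z is None else (z-c[2])/w[2]
    return c+s*w
E
python3 - <<'E'
from h import *
for n in ['scene','top']:
    d=shot(n,n+'0'); R=cv2.Rodrigues(d['rvec'])[0]; print(n,(-R.T@d['tvec'].ravel()).round(3),R[2].round(2))
s=env.observe(); print(s['time_s'],s['position'],s['tool_rot'],s['ft_force'],s['grip_width'],env.pinch_z)
E
```

```text
scene [0.918 0.839 0.806] [-0.37 -0.7  -0.61]
top [0.378 0.038 1.285] [ 0.08  0.01 -1.  ]
0.1 [ 0.14973884 -0.52895062  0.23077854] [[ 9.62216837e-01  2.72284315e-01 -1.01974749e-04]
 [ 2.72284217e-01 -9.62216011e-01  1.28583561e-03]
 [ 2.51991131e-04 -1.26501878e-03 -9.99999168e-01]] [ 0.21215217 -0.26000696  0.19191117] 0.08555331982884289 0.0187
```

View pics/scene0.png

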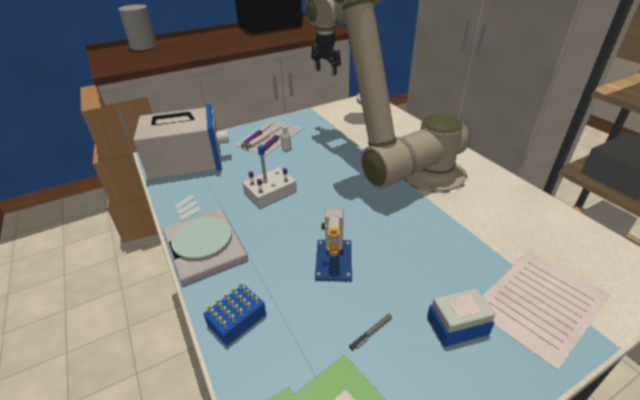

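View pics/top0.png

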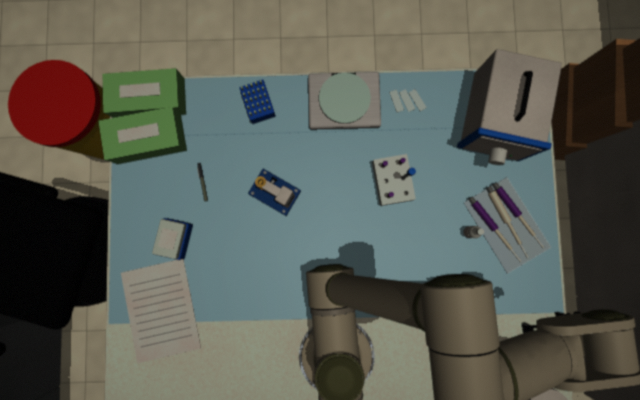

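The top view shows the knob at about (411,171), the rack around (393,180) and the upper bushing at about (261,182), with the press turned. I'll enlarge both for exact pixels.

```bash
python3 - <<'E'
from h import *
d=dict(np.load('/tmp/top0.npz')); 
a=d['img'][145:215,240:310]; b=d['img'][145:215,365:435]
cv2.imwrite('pics/c1.png',cv2.resize(np.hstack([a,b]),(800,400),interpolation=cv2.INTER_CUBIC)[:,:,::-1])
hsv=cv2.cvtColor(d['img'],cv2.COLOR_RGB2HSV)
for n,(u,v,z) in dict(knob=(411,171,.172),bush=(261,182,.14),col=(290,197,.136)).items(): print(n,world(d,u,v).round(4),world(d,u,v,z).round(4))
E
```

```text
knob [ 0.567  -0.2258  0.1719] [ 0.567  -0.2258  0.172 ]
bush [0.5608 0.2254 0.0755] [0.5511 0.2155 0.14  ]
col [0.5066 0.1317 0.1138] [0.5042 0.1299 0.136 ]
```

View pics/c1.png

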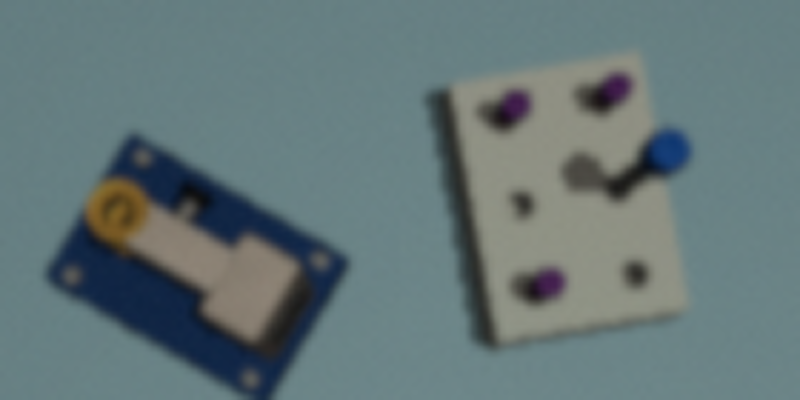

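```bash
cat >> h.py <<'E'
def shift(p):
    s=env.observe(); return (np.array(s['tool_rot']).T@(np.array(p)-s['position'])).round(4)
E
python3 - <<'E'
from h import *
d=dict(np.load('/tmp/top0.npz'))
k=world(d,411.6,170.9,.171); b=world(d,260.1,181.4,.14); print(k,b)
s=dict(np.load('/tmp/scene0.npz')); h=cv2.cvtColor(s['img'],cv2.COLOR_RGB2HSV)
m=(h[:,:,0]>100)&(h[:,:,0]<125)&(h[:,:,1]>140); m[:140]=0;m[160:]=0;m[:,:250]=0;m[:,275:]=0
v,u=np.nonzero(m); print(len(u),u.mean(),v.mean(),world(s,u.mean(),v.mean(),.157))
print(shift([k[0],k[1],.225]))
E
```

```text
[ 0.56742116 -0.22777861  0.171     ] [0.55295312 0.21812621 0.14      ]
34 260.94117647058823 149.2941176470588 [ 0.56643741 -0.23422798  0.157     ]
[ 0.4839 -0.1761  0.0061]
```

>>> drive_tool(series=[[[0.01,-0.004,0],0,0.085],[[0.03,-0.011,0],0,0.085],[[0.06,-0.022,0],0,0.085],[[0.09,-0.033,0],0,0.085],[[0.12,-0.044,0],0,0.085],[[0.15,-0.055,0],0,0.085],[[0.18,-0.066,0],0,0.085],[[0.21,-0.077,0],0,0.085],[[0.245,-0.089,0],0,0.085],[[0.28,-0.102,0],0,0.085],[[0.315,-0.115,0],0,0.085],[[0.35,-0.128,0],0,0.085],[[0.385,-0.14,0],0,0.085],[[0.415,-0.151,0],0,0.085],[[0.44,-0.16,0],0,0.085],[[0.46,-0.167,0],0,0.085],[[0.475,-0.173,0],0,0.085],[[0.484,-0.176,0],0,0.085],[[0.484,-0.176,0],0,0.085],[[0.484,-0.176,0],0,0.085]])

```text
time_s: 2.1
position: [0.5671, -0.2283, 0.2313]
tool_rot: [[0.962, 0.272, -0.0], [0.272, -0.962, -0.0], [-0.0, -0.0, -1.0]]
ft_force: [-0.4, 0.0, -0.1]
grip_width: 0.0847
gripper_force: 0.0
```

```bash
python3 - <<'E'
from h import *
d=shot('wrist','w1'); R=cv2.Rodrigues(d['rvec'])[0]; print((-R.T@d['tvec'].ravel()).round(4),R.round(2)); print(env.observe()['position'],env.observe()['q'])
E
```

```text
[ 0.6394 -0.208   0.3743] [[ 0.27 -0.96 -0.  ]
 [-0.92 -0.26  0.3 ]
 [-0.29 -0.08 -0.96]]
[ 0.56702004 -0.22855195  0.23135954] [-3.30298616e+01  2.80983542e+01  6.38782123e+01 -1.02063141e-02
  8.80335377e+01  4.12116539e+01]
```

View pics/w1.png

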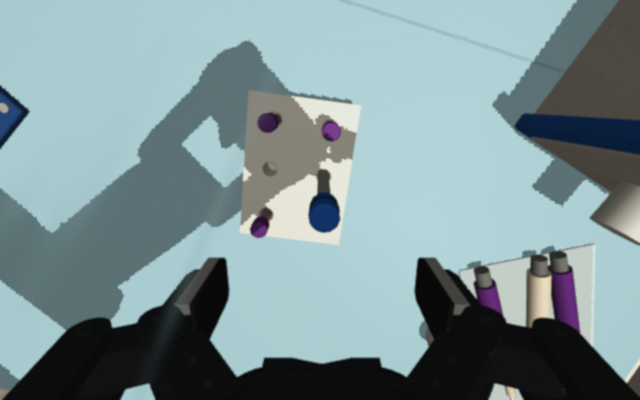

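The knob's top disc is centred near (324,208) and its body near (324,213), with both pads clear of it.

```bash
python3 - <<'E'
from h import *
d=dict(np.load('/tmp/w1.npz')); h=cv2.cvtColor(d['img'],cv2.COLOR_RGB2HSV)
R=cv2.Rodrigues(d['rvec'])[0]
m=((h[:,:,0]>95)&(h[:,:,0]<130)&(h[:,:,1]>120)).astype(np.uint8); m[:185]=0;m[240:]=0;m[:,:295]=0;m[:,350:]=0
v,u=np.nonzero(m); P=np.array([world(d,a,b) for a,b in zip(u,v)]); 
print(len(u),u.min(),u.max(),v.min(),v.max()); print(P[:,2].max(),np.percentile(P,[2,50,98],axis=0).round(4))
T=P[P[:,2]>P[:,2].max()-.006]; print(len(T),T.mean(0),(T.min(0)+T.max(0))/2,T.max(0)-T.min(0))
print('mid',world(d,u.mean(),v.mean(),.167), 'pix 324,204',world(d,324,208,.172))
c=(T.min(0)+T.max(0))/2; print('shift',shift([c[0],c[1],.139]))
E
```

```text
913 309 338 192 231
0.37433512131764557 [[ 0.5597 -0.238   0.1492]
 [ 0.5714 -0.2288  0.1721]
 [ 0.5784 -0.2201  0.1736]]
2 [ 0.63935125 -0.20803653  0.37433512] [ 0.63935125 -0.20803653  0.37433512] [0. 0. 0.]
mid [ 0.56980839 -0.22911361  0.167     ] pix 324,204 [ 0.57441585 -0.22792817  0.172     ]
shift [ 0.0752 -0.0001  0.0923]
```

```bash
cat >> h.py <<'E'
def knob(d,box,ztop=.172):
    u0,u1,v0,v1=box; h=cv2.cvtColor(d['img'],cv2.COLOR_RGB2HSV)
    m=(h[:,:,0]>95)&(h[:,:,0]<130)&(h[:,:,1]>120)
    P=np.array([world(d,a,b) for b in range(v0,v1) for a in range(u0,u1) if m[b,a]])
    T=P[abs(P[:,2]-ztop)<.005][:,:2].astype(np.float32)
    return len(T),T.mean(0),cv2.minEnclosingCircle(T),P
E
python3 - <<'E'
from h import *
n,m,c,P=knob(dict(np.load('/tmp/w1.npz')),(295,350,185,240)); print(n,m,c)
print('shift',shift([*m,.139]))
E
```

```text
725 [ 0.5691337  -0.22934495] ((0.5683045387268066, -0.2296489030122757), 0.010594954714179039)
shift [0.0018 0.0013 0.0924]
```

>>> drive_tool(series=[[[0.001,0.001,0.01],0,0.085],[[0.0015,0.001,0.025],0,0.085],[[0.0015,0.001,0.04],0,0.085],[[0.0015,0.001,0.055],0,0.085],[[0.0015,0.001,0.07],0,0.085],[[0.0015,0.001,0.082],0,0.085],[[0.0015,0.001,0.09],0,0.085],[[0.0015,0.001,0.092],0,0.08],[[0.0015,0.001,0.092],0,0.06],[[0.0015,0.001,0.092],0,0.045],[[0.0015,0.001,0.092],0,0.035],[[0.0015,0.001,0.092],0,0.03],[[0.0015,0.001,0.092],0,0.027],[[0.0015,0.001,0.092],0,0.025],[[0.0015,0.001,0.092],0,0.024]], newtons=80)

```text
time_s: 3.65
position: [0.5693, -0.2286, 0.1394]
tool_rot: [[0.962, 0.272, 0.0], [0.272, -0.962, 0.0], [0.0, 0.0, -1.0]]
ft_force: [0.1, 0.4, 0.5]
grip_width: 0.0242
gripper_force: 0.0
```

>>> drive_tool(series=[[[0,0,0],0,0.02],[[0,0,0],0,0.01],[[0,0,0],0,0.005],[[0,0,0],0,0],[[0,0,0],0,0],[[0,0,0],0,0]])

```text
time_s: 4.25
position: [0.5694, -0.2287, 0.1396]
tool_rot: [[0.962, 0.272, 0.0], [0.272, -0.962, -0.0], [0.0, 0.001, -1.0]]
ft_force: [0.5, -0.3, 3.1]
grip_width: 0.0199
gripper_force: 78.0
```

>>> drive_tool(series=[[[0,0,-0.004],0,0],[[0,0,-0.012],0,0],[[0,0,-0.022],0,0],[[0,0,-0.032],0,0],[[0,0,-0.042],0,0],[[0,0,-0.054],0,0],[[0,0,-0.068],0,0],[[0,0,-0.084],0,0],[[0,0,-0.1],0,0],[[0,0,-0.116],0,0],[[0,0,-0.132],0,0],[[0,0,-0.144],0,0],[[0,0,-0.152],0,0],[[0,0,-0.156],0,0],[[0,0,-0.156],0,0],[[0,0,-0.156],0,0]])

```text
time_s: 5.85
position: [0.5691, -0.2285, 0.2948]
tool_rot: [[0.962, 0.272, -0.001], [0.272, -0.962, 0.001], [-0.001, -0.001, -1.0]]
ft_force: [0.8, -0.2, -1.1]
grip_width: 0.0197
gripper_force: 78.2
```

```bash
python3 - <<'E'
from h import *
d=shot('scene','s2'); w=shot('wrist','w2')
a=d['img'][70:200,190:340]
cv2.imwrite('pics/s2c.png',np.hstack([cv2.resize(a,(450,390),interpolation=cv2.INTER_CUBIC),cv2.resize(w['img'][150:400,200:430],(350,390))])[:,:,::-1])
print(shift([.553,.2181,.295]))
E
```

```text
[ 0.1061 -0.4341  0.    ]
```

View pics/s2c.png

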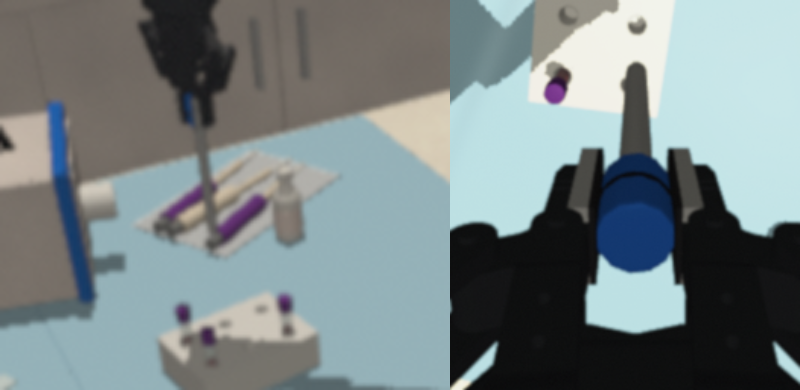

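The rod is held and clear of the rack, but it may lean a little. The shank runs in the wrist view from the knob up to the tip. I'll fit its axis from depth in both views.

```bash
cat >> h.py <<'E'
def cloud(d):
    v,u=np.nonzero(d['depth']>0); K=d['camera_matrix']; R=cv2.Rodrigues(d['rvec'])[0]
    z=d['depth'][v,u]; X=np.c_[(u-K[0,2])/K[0,0]*z,(v-K[1,2])/K[1,1]*z,z]
    return (X-d['tvec'].ravel())@R, u, v
def proj(d,p): return cv2.projectPoints(np.array(p,float).reshape(-1,3),d['rvec'],d['tvec'],d['camera_matrix'],None)[0].reshape(-1,2)
E
python3 - <<'E'
from h import *
s=env.observe(); p=np.array(s['position']); Rt=np.array(s['tool_rot'])
for n in ['s2','w2']:
    d=dict(np.load('/tmp/%s.npz'%n)); X,u,v=cloud(d)
    C=-cv2.Rodrigues(d['rvec'])[0].T@d['tvec'].ravel()
    m=(np.hypot(*(X[:,:2]-p[:2]).T)<.045)&(X[:,2]>.1)&(X[:,2]<.275)
    print(n,m.sum(),'cam',C.round(3))
    for z0 in np.arange(.12,.275,.012):
        k=m&(abs(X[:,2]-z0)<.006)
        if k.sum()>2: print(round(z0,3),k.sum(),np.median(X[k],axis=0).round(4),'uv',np.median(u[k]),np.median(v[k]), 'tool xy',((np.median(X[k],axis=0)-p)@Rt)[:2].round(4))
    print('proj vertical axis',proj(d,[[p[0],p[1],z] for z in (.16,.2,.25,.28)]).round(1).tolist())
E
```

```text
s2 112 cam [0.918 0.839 0.806]
0.168 5 [ 0.5679 -0.2277  0.1667] uv 261.0 147.0 tool xy [-0.0008 -0.001 ]
0.18 13 [ 0.5689 -0.2235  0.179 ] uv 261.0 145.0 tool xy [ 0.0013 -0.0048]
0.192 11 [ 0.5704 -0.2246  0.1911] uv 260.0 142.0 tool xy [ 0.0023 -0.0033]
0.204 14 [ 0.5688 -0.2237  0.2045] uv 260.0 138.0 tool xy [ 0.0011 -0.0047]
0.216 11 [ 0.57   -0.2242  0.2166] uv 259.0 135.0 tool xy [ 0.0021 -0.0039]
0.228 14 [ 0.5701 -0.2247  0.2281] uv 258.5 131.5 tool xy [ 0.002  -0.0033]
0.24 11 [ 0.5697 -0.2237  0.2391] uv 258.0 128.0 tool xy [ 0.0019 -0.0044]
0.252 15 [ 0.5715 -0.2244  0.2513] uv 257.0 125.0 tool xy [ 0.0034 -0.0033]
0.264 13 [ 0.5688 -0.2236  0.2646] uv 258.0 121.0 tool xy [ 0.001  -0.0048]
proj vertical axis [[260.7, 149.5], [259.3, 138.8], [257.4, 124.8], [256.2, 116.1]]
w2 808 cam [ 0.641 -0.208  0.438]
0.18 45 [ 0.5721 -0.2277  0.181 ] uv 322.0 192.0 tool xy [0.0031 0.0001]
0.192 58 [ 0.5721 -0.2273  0.1923] uv 321.5 196.0 tool xy [ 0.0032 -0.0003]
0.204 70 [ 0.5722 -0.228   0.2043] uv 322.5 200.0 tool xy [0.0032 0.0004]
0.216 80 [ 0.5722 -0.2277  0.2159] uv 322.0 205.0 tool xy [0.0032 0.0001]
0.228 92 [ 0.5721 -0.2277  0.2283] uv 322.0 211.0 tool xy [0.0031 0.0001]
0.24 110 [ 0.5721 -0.2277  0.2402] uv 322.0 217.0 tool xy [0.0031 0.    ]
0.252 126 [ 0.5722 -0.2277  0.252 ] uv 322.0 223.0 tool xy [0.0032 0.0001]
0.264 156 [ 0.5722 -0.2277  0.2644] uv 322.0 231.0 tool xy [0.0032 0.    ]
proj vertical axis [[321.8, 188.6], [321.8, 202.1], [321.7, 226.2], [321.7, 247.0]]
```

The fitted axis is vertical and the tip is near z 0.165. I'll carry it towards the press and stop 40 mm short to look.

>>> drive_tool(series=[[[0.002,-0.007,0],0,0],[[0.006,-0.02,0],0,0],[[0.012,-0.042,0],0,0],[[0.019,-0.068,0],0,0],[[0.026,-0.096,0],0,0],[[0.034,-0.124,0],0,0],[[0.042,-0.152,0],0,0],[[0.05,-0.18,0],0,0],[[0.057,-0.208,0],0,0],[[0.065,-0.236,0],0,0],[[0.073,-0.264,0],0,0],[[0.08,-0.292,0],0,0],[[0.087,-0.318,0],0,0],[[0.093,-0.342,0],0,0],[[0.098,-0.362,0],0,0],[[0.102,-0.378,0],0,0],[[0.105,-0.389,0],0,0],[[0.106,-0.394,0],0,0],[[0.106,-0.394,0],0,0],[[0.106,-0.394,0],0,0]])

```text
time_s: 7.95
position: [0.5641, 0.1788, 0.2953]
tool_rot: [[0.962, 0.272, -0.0], [0.272, -0.962, -0.0], [-0.0, 0.0, -1.0]]
ft_force: [0.2, -0.2, -1.3]
grip_width: 0.0203
gripper_force: 78.2
```

```bash
python3 - <<'E'
from h import *
w=shot('wrist','w3'); print(proj(w,[.553,.218,.14]),env.observe()['q'].round(1) if hasattr(env.observe()['q'],'round') else env.observe()['q'])
E
```

```text
[[278.90439064 183.04704243]] [ 6.1 24.2 60.  -0.  95.8 80.4]
```

View pics/w3.png

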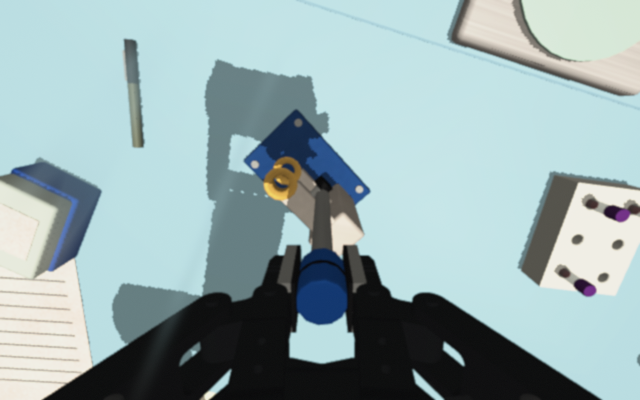

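The upper bushing ring is at about (280,181), with the lower bushing behind it at (290,164) and the rod tip near (323,188). I'll enlarge this part.

```bash
python3 - <<'E'
from h import *
d=dict(np.load('/tmp/w3.npz'))
cv2.imwrite('pics/c3.png',cv2.resize(d['img'][145:215,255:345],(787,612)[0:2] if 0 else (771,600),interpolation=cv2.INTER_CUBIC)[:,:,::-1])
X,u,v=cloud(d); h=cv2.cvtColor(d['img'],cv2.COLOR_RGB2HSV)[v,u]
m=(h[:,0]>10)&(h[:,0]<32)&(h[:,1]>120)&(abs(X[:,2]-.14)<.004)&(np.hypot(X[:,0]-.553,X[:,1]-.218)<.03)
Y=X[m]; print(m.sum(),np.median(Y[:,2]),cv2.minEnclosingCircle(Y[:,:2].astype(np.float32)))
p=env.observe()['position']
m=(np.hypot(*(X[:,:2]-p[:2]).T)<.02)&(X[:,2]>.15)&(X[:,2]<.26)
for z0 in np.arange(.16,.26,.01):
    k=m&(abs(X[:,2]-z0)<.005)
    if k.sum()>5:
        # circle of r=6 fitted to the slice
        from scipy.optimize import least_squares
        q=X[k][:,:2]; r=least_squares(lambda c:np.hypot(*(q-c).T)-.006,[p[0]-.002,p[1]],loss='soft_l1',f_scale=.0005)
        print(round(z0,3),k.sum(),r.x.round(4),X[k][:,2].min().round(4))
E
```

```text
605 0.1398780755026331 ((0.5529199838638306, 0.21674509346485138), 0.016133544966578484)
0.18 38 [0.562  0.1778] 0.1767
0.19 49 [0.562  0.1779] 0.1851
0.2 56 [0.562  0.1779] 0.1958
0.21 57 [0.562  0.1779] 0.2053
0.22 71 [0.562 0.178] 0.2151
0.23 76 [0.562 0.178] 0.2251
0.24 89 [0.562 0.178] 0.2351
0.25 101 [0.562  0.1781] 0.245
```

View pics/c3.png

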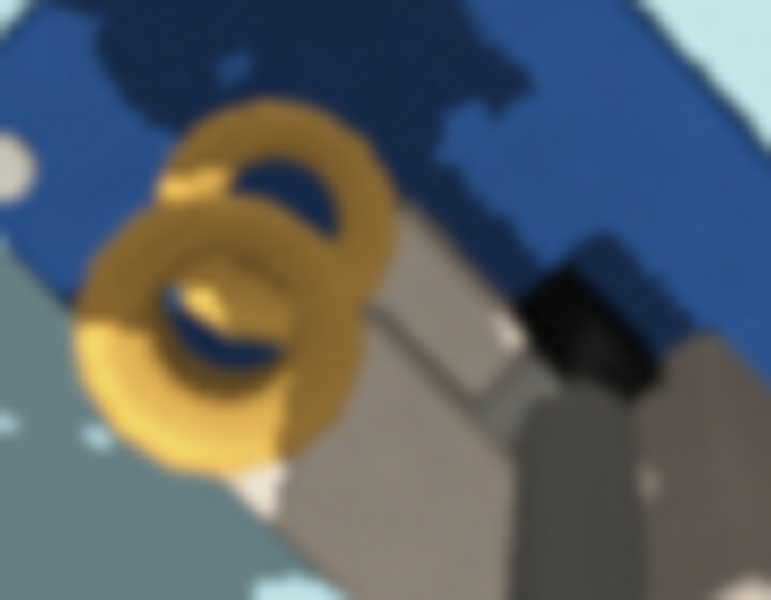

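```bash
python3 - <<'E'
from h import *
d=dict(np.load('/tmp/w3.npz')); print(world(d,280.2,183.8,.14))
s=env.observe(); print((np.array(s['tool_rot']).T@np.array([-.0091,.0388,0])).round(4), s['position'])
E
```

```text
[0.55261627 0.21663834 0.14      ]
[ 0.0018 -0.0398 -0.    ] [0.56408564 0.1786976  0.29530495]
```

>>> drive_tool(series=[[[0,-0.004,0],0,0],[[0.001,-0.012,0],0,0],[[0.0015,-0.022,0],0,0],[[0.002,-0.031,0],0,0],[[0.002,-0.037,0],0,0],[[0.002,-0.0395,0],0,0],[[0.002,-0.04,0.003],0,0],[[0.002,-0.04,0.008],0,0],[[0.002,-0.04,0.013],0,0],[[0.002,-0.04,0.016],0,0],[[0.002,-0.04,0.016],0,0],[[0.002,-0.04,0.016],0,0]])

```text
time_s: 9.2
position: [0.5551, 0.2183, 0.2794]
tool_rot: [[0.962, 0.272, 0.0], [0.272, -0.962, -0.0], [0.0, 0.0, -1.0]]
ft_force: [1.1, 0.2, -1.3]
grip_width: 0.02
gripper_force: 78.2
```

```bash
python3 - <<'E'
from h import *
d=shot('wrist','w4'); s=shot('scene','s4'); t=shot('top','t4')
a=cv2.resize(d['img'][150:230,290:360],(400,457),interpolation=cv2.INTER_CUBIC)
b=cv2.resize(s['img'][190:270,300:370],(400,457),interpolation=cv2.INTER_CUBIC)
cv2.imwrite('pics/c4.png',np.hstack([a,b])[:,:,::-1])
from scipy.optimize import least_squares
X,u,v=cloud(d); h=cv2.cvtColor(d['img'],cv2.COLOR_RGB2HSV)[v,u]; p=env.observe()['position']
m=(h[:,0]>10)&(h[:,0]<32)&(h[:,1]>120)&(abs(X[:,2]-.14)<.004)&(np.hypot(X[:,0]-.553,X[:,1]-.217)<.03)
print(m.sum(),cv2.minEnclosingCircle(X[m][:,:2].astype(np.float32)))
k=(np.hypot(*(X[:,:2]-p[:2]).T)<.02)&(X[:,2]>.17)&(X[:,2]<.24)
q=X[k][:,:2]; print(least_squares(lambda c:np.hypot(*(q-c).T)-.006,[p[0]-.002,p[1]],loss='soft_l1',f_scale=.0005).x, p)
E
```

```text
523 ((0.5531039834022522, 0.21662355959415436), 0.01602957956492901)
[0.55300307 0.21745305] [0.55510269 0.21838227 0.27955551]
```

View pics/c4.png

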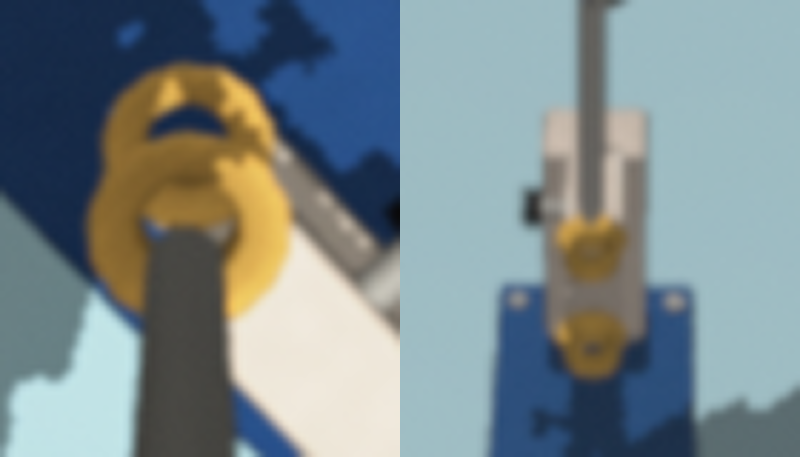

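The nose is centred over the upper mouth in both views: rod at x≈190 and ring at x≈190 in the wrist crop. I'll lower it slowly and watch the force.

>>> drive_tool(series=[[[0,0.0005,0.001],0,0],[[0,0.0005,0.004],0,0],[[0,0.0005,0.007],0,0],[[0,0.0005,0.01],0,0],[[0,0.0005,0.013],0,0],[[0,0.0005,0.016],0,0],[[0,0.0005,0.019],0,0],[[0,0.0005,0.022],0,0],[[0,0.0005,0.025],0,0],[[0,0.0005,0.028],0,0],[[0,0.0005,0.03],0,0],[[0,0.0005,0.03],0,0],[[0,0.0005,0.03],0,0]])

```text
time_s: 10.65
position: [0.5552, 0.2179, 0.2494]
tool_rot: [[0.962, 0.272, 0.0], [0.272, -0.962, 0.0], [0.0, 0.0, -1.0]]
ft_force: [0.0, -0.0, -2.1]
grip_width: 0.0201
gripper_force: 78.2
```

>>> drive_tool(series=[[[0,0,0.002],0,0],[[0,0,0.006],0,0],[[0,0,0.011],0,0],[[0,0,0.016],0,0],[[0,0,0.021],0,0],[[0,0,0.026],0,0],[[0,0,0.031],0,0],[[0,0,0.036],0,0],[[0,0,0.039],0,0],[[0,0,0.042],0,0],[[0,0,0.045],0,0],[[0,0,0.048],0,0],[[0,0,0.051],0,0],[[0,0,0.054],0,0],[[0,0,0.055],0,0],[[0,0,0.055],0,0],[[0,0,0.055],0,0]])

```text
time_s: 12.35
position: [0.5552, 0.2179, 0.1944]
tool_rot: [[0.962, 0.272, 0.0], [0.272, -0.962, 0.0], [0.0, 0.0, -1.0]]
ft_force: [0.4, -0.4, -1.7]
grip_width: 0.02
gripper_force: 78.2
```

>>> drive_tool(series=[[[0,0,0.001],0,0],[[0,0,0.004],0,0],[[0,0,0.008],0,0],[[0,0,0.012],0,0],[[0,0,0.016],0,0],[[0,0,0.02],0,0],[[0,0,0.024],0,0],[[0,0,0.028],0,0],[[0,0,0.031],0,0],[[0,0,0.033],0,0],[[0,0,0.033],0,0],[[0,0,0.033],0,0],[[0,0,0.033],0,0],[[0,0,0.033],0,0],[[0,0,0.033],0,0]])

```text
time_s: 13.85
position: [0.5552, 0.2179, 0.1615]
tool_rot: [[0.962, 0.272, 0.0], [0.272, -0.962, 0.0], [0.0, -0.0, -1.0]]
ft_force: [0.8, -0.8, -2.1]
grip_width: 0.02
gripper_force: 78.2
```

```bash
python3 - <<'E'
from h import *
s=shot('scene','s5'); d=shot('wrist','w5')
b=cv2.resize(s['img'][180:280,290:380],(500,555),interpolation=cv2.INTER_CUBIC)
a=cv2.resize(d['img'][150:350,260:368],(300,555),interpolation=cv2.INTER_CUBIC)
cv2.imwrite('pics/c5.png',np.hstack([b,a])[:,:,::-1])
print(proj(s,[[.553,.217,z] for z in (.035,.043,.064,.08,.14,.168)])-[290,180])
print(np.abs(env.observe()['qvel']).max())
E
```

```text
[[43.60663163 79.9921569 ]
 [43.59849305 77.93389558]
 [43.57676216 72.43811481]
 [43.55983882 68.15817055]
 [43.4933835  51.35150302]
 [43.46064767 43.07255372]]
0.15464026163921776
```

View pics/c5.png

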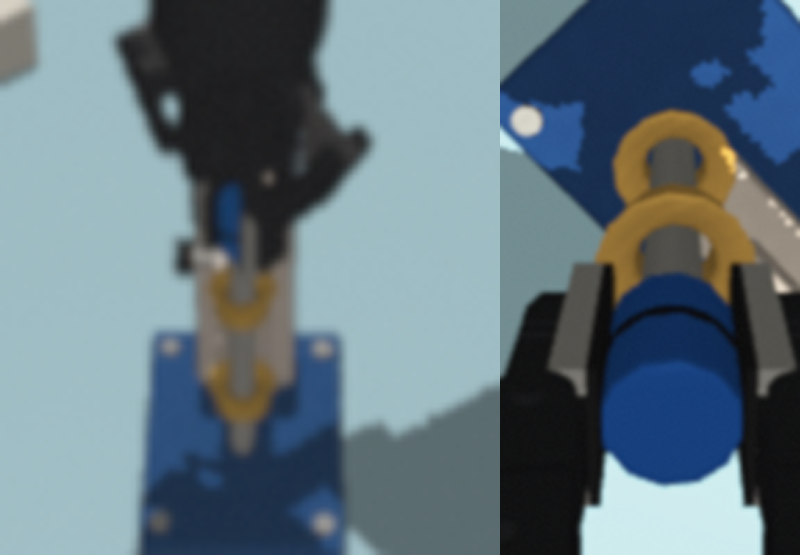

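The rod passes through both bushings. Its nose shows below the lower one at (242,450) in the crop, above the plate (z≈0.033), with no contact force. I'm handing it in.

```bash
python3 -c "
from h import *
print(env.close_job())"
```

```text
the job is handed in; nothing more can be done
None
```

The job is handed in: the rod is gripped knob-up through both bushings, its tapered nose fully out below the lower one and about 20 mm above the base plate, and nothing else on the bench was touched.

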